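Ease open a spring-lidded keeper and nest the spare cover in it

TASK

Open the wooden keeper box with the push catch on its front, but keep a finger over the front edge of the lid as you press so that the sprung lid cannot fly up: let it rise slowly under your finger until it stands fully open. Then take the domed steel cover that lies upside down on the worktop and set it, still upside down and level, into the one that lies upside down in the box, so that it cups inside it; set it down, do not drop it. Leave the lid open, and leave the salt cellar, the ramekin and the kitchen timer where they stand.

Things in the scene. Friction and masses are not known exactly. Their poses are not given: they have to be found in the camera images.
- keeper: the keeper: a light wood box fixed to the worktop, 140 mm (its x) by 180 mm (its y) by 62 mm high, walls 7 mm, floor 6 mm thick, its lid closed at the start (top of the closed lid 70.5 mm above the worktop). Origin: centre of the underside; its x axis points from the catch to the hinge, roughly away from the robot, z up. On the middle of its front (-x) wall is a dark housing, 26 mm deep, 62 mm wide, top 63 mm above the worktop, that carries the push catch.
- lid (a joint): angle of the keeper's lid: 0 closed, 1.65 fully open (upright, leaning back a touch), where it stays by its spring. The lid is a plain wooden plate, 140 x 180 x 8 mm, hinged along the box's rear top edge. A spring pushes it open with about 2.5 N at its front edge when shut, less as it opens; the catch holds it shut. Released without a finger on it, it flies up at 4 to 5 rad/s.
- lid_hinge (a point): a point on the lid's hinge axis, in the middle of the box's rear rim (70 mm behind the box's centre, 62.5 mm up); the hinge axis is the box's y axis
- lid_front (a point): middle of the lid's front edge, on its upper face, 140 mm from the hinge; it moves with the lid. A small steel strike loop hangs 18 mm below the lid just behind this edge.
- catch (a joint): travel of the push catch: 0 as it stands, 0.006 m fully down. It sets the lid free at about 0.004 m and springs back up when let go (1.2 N to start, 3.6 N fully down).
- catch_top (a point): centre of the top of the push catch: an upright steel key, 18 mm (box x) by 50 mm (box y), pressed straight down. It stands 2 mm in front of the lid's front edge and its top is 7 mm above the closed lid's upper face, so a fingertip bridging the key and the lid's edge presses the key fully home about 1 mm before it meets the lid.
- cover_in: domed steel cover lying upside down (open side up, like a bowl) on the floor of the keeper, hidden while the lid is shut. Flat crown 44 mm across below, rim 82 mm across above, 32 mm high, wall 3 mm, steep for the last 10 mm below the rim; 70 g. Origin: centre of the underside (the crown), z up towards the rim.
- cover_out: a second cover of the same shape lying upside down on the worktop beside the keeper; take it by pinching its rim, one finger inside. Origin: centre of the underside. Nested in the other cover, its origin lies about 14 mm above that one's.
- salt_cellar: round wooden salt cellar, 68 mm across, 62 mm high, on the worktop on the other side of the keeper; origin: centre of the underside; leave alone
- ramekin_1: white fluted ramekin, 68 mm across, 38 mm high, upright on the worktop; origin: centre of the underside; leave alone
- kitchen_timer: kitchen timer, 64 mm across, 51 mm high, on the worktop; origin: centre of the underside; leave alone

How it is judged:
On the way:
1. the lid stands fully open (within about 0.15 rad of its stop) (value of joint lid above 1.5 rad), for 0.2 s.
At the end, for the whole second after the job is handed in: The lid stands open (more than 1.5 rad). The cover from the worktop is cupped, open side up, inside the cover on the keeper's floor: centres within 8 mm sideways, its underside 6 to 19 mm above the other's, both level within 0.18 rad and at rest, the lower one still on the keeper's floor (value of joint lid above 1.5 rad and horizontal distance between cover_out and cover_in below 0.008 m and z of cover_out in the frame of cover_in between 0.006 and 0.019 m and angle between each of cover_out, cover_in's own z axis and vertical below 0.18 rad and horizontal distance between cover_in and keeper below 0.06 m and height (world z) of cover_in below 0.012 m and linear speed of each of cover_out, cover_in below 0.05 m/s); the robot touches nothing.
It fails at once if the lid flies up: past its first 0.2 rad it moves faster than 2 rad/s (value of joint lid above 0.2 rad and velocity of joint lid above 2 rad/s).
It fails at once if the cover is dropped into the other one (faster than 0.6 m/s when nearly in it, a fall of about 2 cm) (distance between cover_out and cover_in below 0.04 m and linear speed of cover_out above 0.6 m/s).
It fails at once if the salt cellar is moved by more than 25 mm (distance of salt_cellar from where it was at the start of the episode above 0.025 m).
It fails at once if the ramekin is moved by more than 25 mm (distance of ramekin_1 from where it was at the start of the episode above 0.025 m).
It fails at once if the kitchen timer is moved by more than 25 mm (distance of kitchen_timer from where it was at the start of the episode above 0.025 m).
It also fails if it takes over 64 s, if anything falls off the work surface, if the arm or the gripper's body presses on something with over 40 N, if the wrist force passes 120 N, or if a joint passes its speed limit or range.

ROBOT

A 6-joint arm with a two-finger parallel gripper is mounted at the origin on a cart in front of the work surface, level with it; the furniture and walls round the work are solid. World frame = base frame: x ahead of the robot, y to its left, z up, the work surface at z = 0. Lengths are in m, angles in rad, forces in N, time in s.
With the tool pointing down it reaches from about 0.3 to 0.875 m from the base axis. Payload 6.4 kg.
Tool frame: the origin (TCP) lies at the very end of the fingers, on their centre line; the grasp point (between the pads) lies 19 mm behind it; z points along the fingers, y is the direction in which the jaws open and shut (so a half turn about z gives the same grasp; the last joint's range is limited). The gripper opens to 85 mm and grips with 20 to 120 N. Pads are 22 mm wide; open, the fingers measure 114 mm over their backs; the gripper's body (76 mm by 85 mm) begins 54 mm behind the grasp point. The pads swing forward as they close: fully open they stand 13 mm farther back than shut.
Start: joints at [0.897, 0.181, 1.607, -0, 1.354, -0.206], TCP at [0.259, 0.513, 0.231] pointing down, gripper open.
Joint ranges: [-2.99, 2.99], [-0.89, 2.07], [0.3, 2.58], [-1.14, 4.28], [0, 2.63], [-3.12, 3.12]. Speed limits (rad/s): [2.57, 2.57, 3.01, 3.14, 3.14, 3.14].

INTERFACE

Orientations are given as a 3x3 rotation matrix whose columns are the frame's x, y, z axes.
In Python, from station import r, solve_ik, optics, job gives the robot as it stands. The module is installed in compiled form; this text tells all that it offers. Calls block until the motion is done:
- r.goto(position, orientation): joint-space move of the TCP to a pose.
- r.move_straight(position, frame=None, speed=0.15, contact_N=None): straight line of the TCP; frame=None keeps the orientation; speed is the mean speed in m/s. With contact_N (N) it stops when the force on the tool has changed by that much, and returns True; else False.
- r.set_joints(angles): joint-space move.
- r.open_jaws() and r.grab(force=None): open the fingers fully, or close them until they stop; force is the grip in N (None keeps the last).
- r.wait(seconds).
- solve_ik(position, orientation): joint angles nearest the present ones, or None.
- r.get_obs(): the state.
- optics.camera(name): name is "scene" or "top" or "wrist"; returns the picture (400x640x3 uint8, red, green, blue); there is no depth.
- optics.calibration(name): a dict with "K" (3x3 intrinsics, pixels), "dist" ([k1, k2, p1, p2, k3] as OpenCV has them; the pictures are not rectified), "rvec" (rotation vector, rad) and "tvec" (3), from world to camera coordinates, as OpenCV has them. Camera axes: x right, y down, z forward; pixel columns grow to the right and rows downward; lengths in m; the calibration is good to about 2 mm. A picture is of the moment at which its call begins: read the wrist's pose just before it. calibration takes no time and is no camera call; for the wrist camera it gives the pose at the moment of the call.
A pose or a line that the arm cannot do raises r.PlanningError and nothing moves.
- job.finish_job(): hands the job in, once; it reports no verdict.
The state is a dict: "time": time; "joint_pos": joint angles; "qvel": joint speeds; "joint_torque": joint torques, N m; "ee_pos": TCP position; "eef_rot": TCP orientation; "force": force on the tool from outside, world axes, zero at the start; "ft_torque": the same for the moment, N m; "grip_width": finger opening in m.
Only numpy, scipy, OpenCV 4.12 (cv2) and the standard library are available. Lean on these libraries where they do the work, as an engineer would, in place of code of your own. Each camera call takes 0.05 s, during which the arm holds its last target.

## Working session

There is one attempt and no reset: what is moved stays moved. The work goes in short steps, each a Python script; the robot and the scene stay as the last script left them, time stands still between calls to the robot, and variables do not carry over. Pictures are saved under pics/ and viewed, and the job is handed in when it is done.

```bash
mkdir -p pics
python3 - <<'E'
from station import r,optics
import cv2
o=r.get_obs(); print(o['time'],o['ee_pos'],o['force'],o['grip_width'])
for n in ("scene","top","wrist"):
    cv2.imwrite(f"pics/{n}0.png",optics.camera(n)[:,:,::-1]); 
    c=optics.calibration(n); print(n,c)
E
```

```text
0.0 [0.25891712 0.51280896 0.23040362] [ 0.05996628 -0.15445241 -0.34839749] 0.08535260611590433
scene {'K': array([[509.32874172,   0.        , 317.71280789],
       [  0.        , 509.32874172, 201.87173984],
       [  0.        ,   0.        ,   1.        ]]), 'dist': array([-0.13593698,  0.        ,  0.        ,  0.        ,  0.        ]), 'rvec': array([ 2.19417464, -0.84690181,  0.36199789]), 'tvec': array([-0.41291234,  0.29231827,  1.22956425])}
top {'K': array([[436.42577223,   0.        , 326.48009153],
       [  0.        , 436.42577223, 195.31048483],
       [  0.        ,   0.        ,   1.        ]]), 'dist': array([0.01518071, 0.        , 0.        , 0.        , 0.        ]), 'rvec': array([ 2.15120151, -2.10500368,  0.18151551]), 'tvec': array([-0.01523086,  0.51944801,  1.1277132 ])}
wrist {'K': array([[320.61650601,   0.        , 321.97456539],
       [  0.        , 320.61650601, 193.22753384],
       [  0.        ,   0.        ,   1.        ]]), 'dist': array([-0.01859515,  0.        ,  0.        ,  0.        ,  0.        ]), 'rvec': array([-2.44661985, -1.50615513, -0.22879294]), 'tvec': array([-0.57386888, -0.03868408,  0.38035162])}
```

View pics/scene0.png

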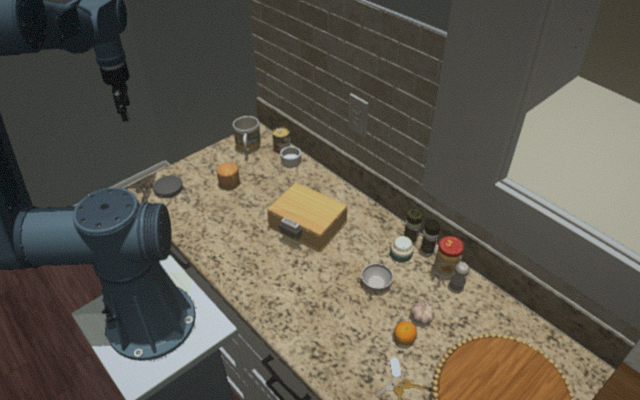

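View pics/top0.png

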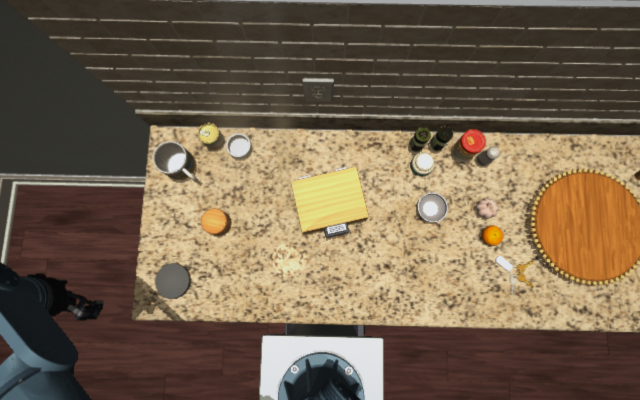

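View pics/wrist0.png

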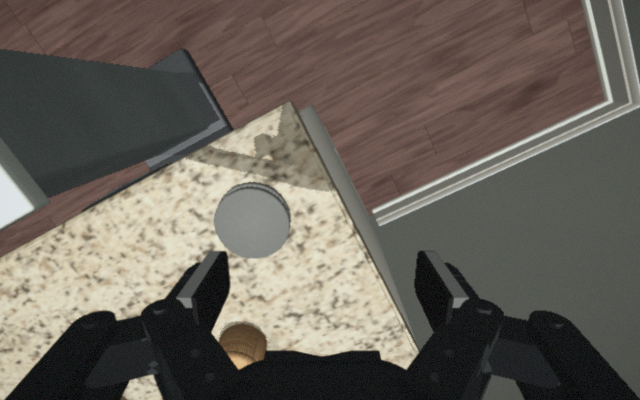

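The scene view shows the closed box with its catch at about (290,228) and the outer cover at (377,278). The top view shows the lid centred at about (330,199), the catch at (336,230), the cover at (432,208), and the salt cellar at (214,221). Next I measure these.

```bash
cat > h.py <<'E'
import numpy as np,cv2
from station import r,optics,solve_ik
def ray(cal,uv):
    uv=np.array(uv,float).reshape(-1,1,2)
    n=cv2.undistortPoints(uv,cal['K'],cal['dist']).reshape(-1,2)
    R=cv2.Rodrigues(cal['rvec'])[0]; C=-R.T@cal['tvec']
    return C,np.c_[n,np.ones(len(n))]@R
def onz(cal,uv,z):
    C,d=ray(cal,uv); return C+d*((z-C[2])/d[:,2])[:,None]
def down(yaw,tilt=0):
    # tool z down; tool y horizontal at angle yaw
    y=np.array([np.cos(yaw),np.sin(yaw),0]); z=np.array([0,0,-1.]); return np.c_[np.cross(y,z),y,z]
def proj(cal,P):
    return cv2.projectPoints(np.array(P,float).reshape(-1,1,3),cal['rvec'],cal['tvec'],cal['K'],cal['dist'])[0].reshape(-1,2)
def save(n,img,crop=None,s=1):
    if crop: img=img[crop[1]:crop[3],crop[0]:crop[2]]
    cv2.imwrite(f'pics/{n}.png',cv2.resize(img,None,fx=s,fy=s,interpolation=cv2.INTER_CUBIC)[:,:,::-1])
E
python3 - <<'E'
from h import *
im=cv2.imread('pics/top0.png')[:,:,::-1]
save('topcrop',im,(270,140,470,260),4)
c=optics.calibration('top')
hsv=cv2.cvtColor(np.ascontiguousarray(im),cv2.COLOR_RGB2HSV)
m=cv2.inRange(hsv,(20,90,110),(32,255,255)); m[:, :285]=0;m[:,375:]=0;m[:160]=0;m[240:]=0
m=cv2.morphologyEx(m,cv2.MORPH_OPEN,np.ones((3,3)))
k=max(cv2.findContours(m,0,1)[0],key=cv2.contourArea)
b=cv2.boxPoints(cv2.minAreaRect(k)); P=onz(c,b,.0705); print(b,P)
for i in range(4): print(np.linalg.norm(P[i]-P[i-1]),np.degrees(np.arctan2(*(P[i]-P[i-1])[1::-1])))
print('ctr',P.mean(0)); print('catch',onz(c,[336,230],.075))
print('cover rim',onz(c,[432.5,207.5],.032))
E
```

```text
[[289.31464 180.69662]
 [356.35956 165.2247 ]
 [368.10675 216.12921]
 [301.06183 231.60114]] [[ 0.55237242  0.09505078  0.0705    ]
 [ 0.59822602 -0.08182547  0.0705    ]
 [ 0.46247686 -0.11380174  0.0705    ]
 [ 0.41834037  0.05965773  0.0705    ]]
0.138626332114331 14.792109929742113
0.1827231819511679 -75.46651847128926
0.1394643936729466 -166.74536738042988
0.17898664126503924 104.27587512069057
ctr [ 0.50785392 -0.01022967  0.0705    ]
catch [[ 0.42402242 -0.03071281  0.075     ]]
cover rim [[ 0.4947425  -0.29099187  0.032     ]]
```

View pics/topcrop.png

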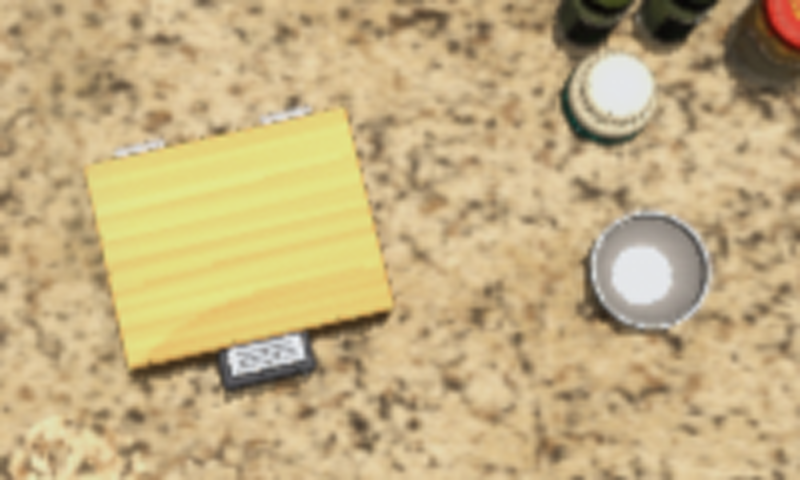

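The lid measures 139 x 181 mm, against 140 x 180 nominal. The yaw is about 14°, and the catch lies where it should. I close the jaws, move above the catch, and refine with the wrist camera.

Run:
```python
from h import *
psi=np.radians(13.8)
bx=np.array([np.cos(psi),np.sin(psi),0])
ctr=np.array([.508,-.0102,0])
best=None
for yaw in (psi+np.pi/2,psi-np.pi/2):
    q=solve_ik(ctr-bx*.11+[0,0,.26],down(yaw)); print(yaw,q)
    if q is not None and (best is None or abs(q[5])<abs(best[0][5])): best=(q,yaw)
r.grab(40)
r.set_joints(best[0])
o=r.get_obs();print(o['time'],o['ee_pos'],best[1],o['grip_width'])
cal=optics.calibration('wrist'); im=optics.camera('wrist'); save('w1',im)
np.save('w1cal.npy',cal,allow_pickle=True)
R=cv2.Rodrigues(cal['rvec'])[0];print('cam',-R.T@cal['tvec'],R[2], 'tcp px',proj(cal,o['ee_pos']))
```

```text
1.8116517635701141 [-3.87351825e-01 -2.57902765e-01  1.97221641e+00 -4.44089210e-16
  1.42727901e+00 -2.19900359e+00]
-1.329940890019679 [-3.87351825e-01 -2.57902765e-01  1.97221641e+00 -4.44089210e-16
  1.42727901e+00  9.42589065e-01]
2.9583 [ 0.40133567 -0.03593397  0.26001861] -1.329940890019679 3.9285097137809793e-05
cam [ 0.47517602 -0.01768278  0.40302894] [-0.29124621 -0.07196617 -0.95393737] tcp px [[321.95675352 252.89597972]]
```

View pics/w1.png

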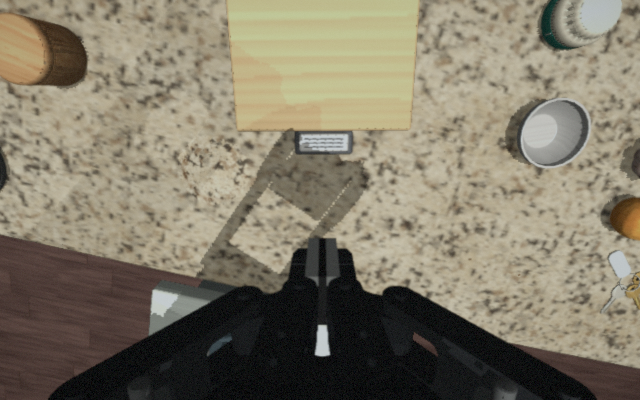

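The wrist view shows the lid's front corners at about (237,130) and (412,130) and the key at (325,142). The rim of the outer cover is centred at about (553,132).

Run:
```python
from h import *
cal=np.load('w1cal.npy',allow_pickle=True).item()
im=cv2.imread('pics/w1.png')[:,:,::-1]
save('w1crop',im,(215,60,435,170),3.5); save('w1cov',im,(500,80,610,185),5)
hsv=cv2.cvtColor(np.ascontiguousarray(im),cv2.COLOR_RGB2HSV)
print(hsv[60,320],hsv[142,325],hsv[100,220])
m=cv2.inRange(hsv,(15,60,110),(32,255,255)); m=cv2.morphologyEx(m,cv2.MORPH_OPEN,np.ones((5,5)))
# front edge: last lid row per column; sides per row
cols=[(u,np.where(m[:150,u])[0].max()+.5) for u in range(250,292)]+[(u,np.where(m[:150,u])[0].max()+.5) for u in range(358,402)]
P=onz(cal,cols,.0705); 
f=np.polyfit(P[:,1],P[:,0],1); print('front psi',np.degrees(np.arctan(-f[0])), 'res',np.std(P[:,0]-np.polyval(f,P[:,1])))
for u0,u1,s in((200,320,'L'),(330,440,'R')):
    pts=[]
    for v in range(20,120):
        w=np.where(m[v,u0:u1])[0]; pts.append((u0+(w.min()-.5 if s=='L' else w.max()+.5),v))
    Q=onz(cal,pts,.0705); g=np.polyfit(Q[:,0],Q[:,1],1); print(s,np.degrees(np.arctan(g[0])),np.std(Q[:,1]-np.polyval(g,Q[:,0])))
    x=(f[1]+f[0]*g[1])/(1-f[0]*g[0]); print('corner',x,np.polyval(g,x))
print('key',onz(cal,[[301,141],[350,141],[325,141]],.0775))
```

```text
[ 25  70 193] [ 98  13 158] [ 23  43 176]
front psi 14.05676534467147 res 0.0005273191220385388Traceback (most recent call last):
  File "<stdin>", line 15, in <module>
    return umr_minimum(a, axis, None, out, keepdims, initial, where)
ValueError: zero-size array to reduction operation minimum which has no identity
```

View pics/w1crop.png

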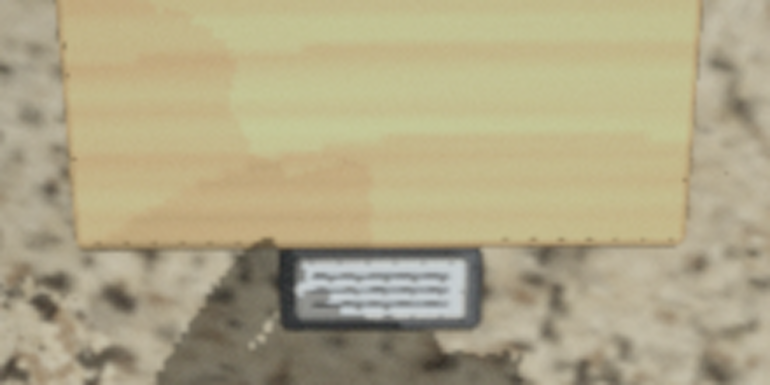

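View pics/w1cov.png

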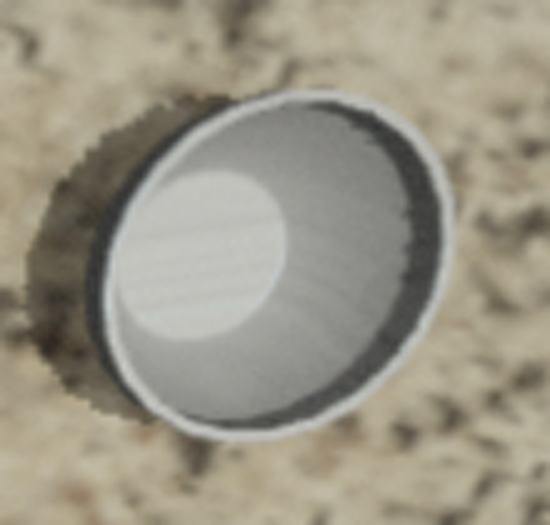

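Run:
```python
from h import *
cal=np.load('w1cal.npy',allow_pickle=True).item()
A=onz(cal,[[237.3,129.4],[409.9,129.4]],.0705); print(A,np.linalg.norm(A[0]-A[1]),A.mean(0)); d=A[0]-A[1]; psi=np.arctan2(-d[0],d[1]); print(np.degrees(psi))
k=onz(cal,[[299.9,142.3],[348.7,142.3],[324.3,133.7],[324.3,150.9]],.0775); print('key',k.mean(0),np.linalg.norm(k[0]-k[1]),np.linalg.norm(k[2]-k[3]))
bx=np.array([np.cos(psi),np.sin(psi),0]); print('key from lid edge',(k.mean(0)-A.mean(0))@bx, 'expect -.011'); print('box ctr',A.mean(0)+.07*bx)
c=np.array([[105,280],[450,210],[320,92],[240,438],[150,180],[430,340],[180,413],[415,150]])/5+[500,80]
P=onz(cal,c,.032); M=np.c_[2*P[:,:2],np.ones(8)]; s=np.linalg.lstsq(M,(P[:,:2]**2).sum(1),rcond=None)[0]
print('cover',s[:2],'R',np.sqrt(s[2]+s[:2]@s[:2]))
```

```text
[[ 0.41937052  0.05797784  0.0705    ]
 [ 0.46190458 -0.1137828   0.0705    ]] 0.17694876028890247 [ 0.44063755 -0.02790248  0.0705    ]
13.908674332566166
key [ 0.42888152 -0.03152633  0.0775    ] 0.04949626126947368 0.017433211981200507
key from lid edge -0.01228242703878511 expect -.011
box ctr [ 0.50858516 -0.01107623  0.0705    ]
cover [ 0.49650769 -0.29182165] R 0.0397335380299162
```

```bash
cat >> h.py <<'E'
psi=np.radians(13.9); bx=np.array([np.cos(psi),np.sin(psi),0]); by=np.array([-np.sin(psi),np.cos(psi),0])
E0=np.array([.4403,-.0279,0]); H=E0+.14*bx+[0,0,.0625]
def tip(th,sc):
    s=min(sc,.140)
    x=-sc*np.cos(th)+.008*np.sin(th)   # tip corner (front)
    if sc>.14: x=-.14*np.cos(th)+.008*np.sin(th)-(sc-.14)
    z=s*np.sin(th)+.008*np.cos(th)
    return H+bx*(x+.011)+[0,0,z]
E
python3 - <<'E'
from h import *
R=down(psi-np.pi/2)
for p in (tip(1.5,.13),tip(1.0,.13),tip(.5,.13)): print(p,solve_ik(p,R))
def st(): o=r.get_obs(); print(round(o['time'],2),o['ee_pos'].round(4),o['force'].round(2))
p=E0.copy()
r.goto(p+[0,0,.11],R); st()
r.move_straight(p+[0,0,.080],speed=.08); st()
r.move_straight(p+[0,0,.0750],speed=.02); st()
r.move_straight(p+[0,0,.0720],speed=.02); st()
r.wait(.1); st()
save('s2',optics.camera('scene'),(250,170,370,260),5)
E
```

```text
[0.58569792 0.00808235 0.19274025] [-1.88690694e-01  2.40531862e-01  1.61662324e+00 -4.44089210e-16
  1.28443756e+00  1.13950487e+00]
[ 0.52523038 -0.00688186  0.17621365] [-2.39288795e-01  1.27617697e-01  1.78479640e+00 -4.44089210e-16
  1.22917855e+00  1.08890677e+00]
[ 0.47985638 -0.01811079  0.13184598] [-2.85569276e-01  8.75333706e-02  1.92950894e+00 -4.44089210e-16
  1.12455035e+00  1.04262629e+00]
3.67 [ 0.4408 -0.0278  0.1107] [-0.1  -0.49  0.56]
4.2 [ 0.4407 -0.0281  0.0806] [ 0.35 -0.29 -0.15]
4.6 [ 0.441  -0.0282  0.0755] [0.7  0.1  1.96]
4.9 [ 0.441  -0.0282  0.0724] [ 2.06 -1.09  5.22]
5.0 [ 0.4409 -0.0281  0.0724] [ 2.12 -0.83  5.65]
```

View pics/s2.png

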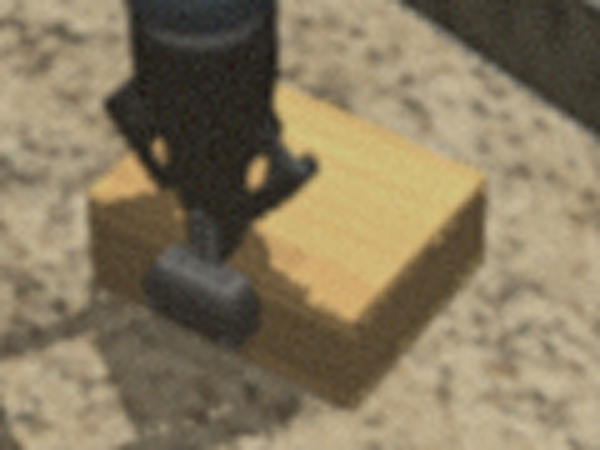

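The force is 5.6 N, which matches key 3.2 N plus lid spring 2.4 N, so the lid is free under the finger. I start the slow rise.

Run:
```python
from h import *
def st(t): o=r.get_obs(); print(t,round(o['time'],2),o['ee_pos'].round(4),o['force'].round(2))
for th in np.linspace(.06,.5,6):
    sc=np.interp(th,[.06,.4],[.150,.131])
    r.move_straight(tip(th,sc),speed=.05); st(round(th,2))
im=optics.camera('scene'); save('s3',im,(240,130,380,260),4.5)
```

```text
0.06 5.34 [ 0.4418 -0.0273  0.079 ] [-0.56  0.14  4.94]
0.15 5.78 [ 0.4493 -0.0258  0.0914] [ 0.32 -0.3   1.9 ]
0.24 6.21 [ 0.4573 -0.024   0.1035] [ 1.51 -0.52  1.15]
0.32 6.62 [ 0.4656 -0.0218  0.1135] [1.91 0.15 1.78]
0.41 7.03 [ 0.4741 -0.0197  0.1226] [2.06 0.07 1.43]
0.5 7.42 [ 0.4793 -0.0183  0.1327] [1.93 1.15 1.95]
```

View pics/s3.png

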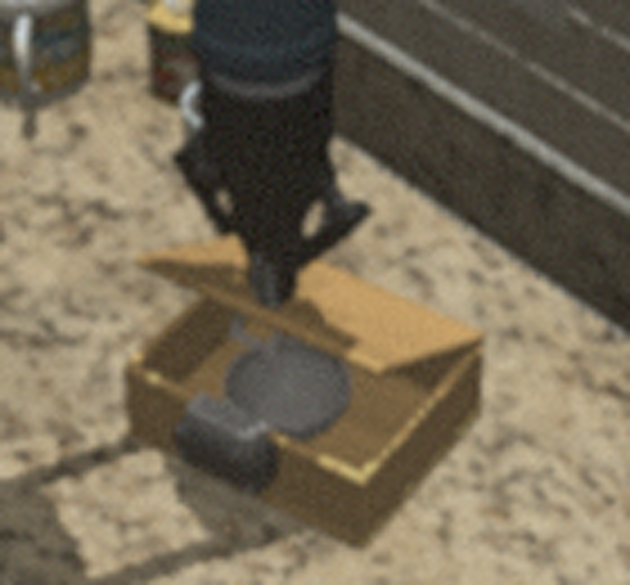

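The lid sits under the finger at about 0.5 rad, and cover_in is visible. I continue the arc.

Run:
```python
from h import *
def st(t): o=r.get_obs(); print(t,round(o['time'],2),o['ee_pos'].round(4),o['force'].round(2))
for th in np.linspace(.6,1.5,9):
    r.move_straight(tip(th,.131),speed=.05); st(round(th,2))
p=tip(1.5,.131)
im=optics.camera('scene'); save('s4',im,(240,100,380,260),3.7)
r.move_straight(p+bx*.025,speed=.04); st('back')
r.wait(.3); st('w')
save('s5',optics.camera('scene'),(240,100,380,260),3.7)
```

```text
0.6 7.88 [ 0.4867 -0.0165  0.1434] [0.85 0.15 2.45]
0.71 8.32 [ 0.496  -0.0142  0.1545] [ 0.67 -0.34  1.37]
0.82 8.76 [ 0.5066 -0.0116  0.1644] [1.21 0.31 1.29]
0.94 9.2 [ 0.5182 -0.0087  0.173 ] [0.53 0.5  1.66]
1.05 9.64 [ 0.5306 -0.0056  0.1803] [ 0.79 -0.4   1.36]
1.16 10.08 [ 0.5438 -0.0023  0.186 ] [0.21 0.64 1.17]
1.27 10.53 [0.5575 0.0011 0.1902] [0.36 0.65 1.59]
1.39 10.97 [0.5716 0.0046 0.1928] [1.2  0.26 1.3 ]
1.5 11.41 [0.5859 0.0081 0.1937] [1.63 0.97 1.09]
back 12.23 [0.6097 0.0141 0.1935] [-0.91 -0.03  0.58]
w 12.53 [0.6098 0.014  0.1938] [-0.1   0.36  0.28]
```

View pics/s4.png

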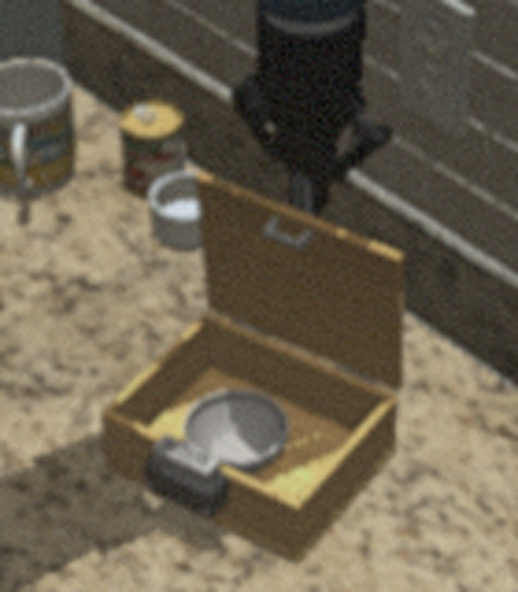

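View pics/s5.png

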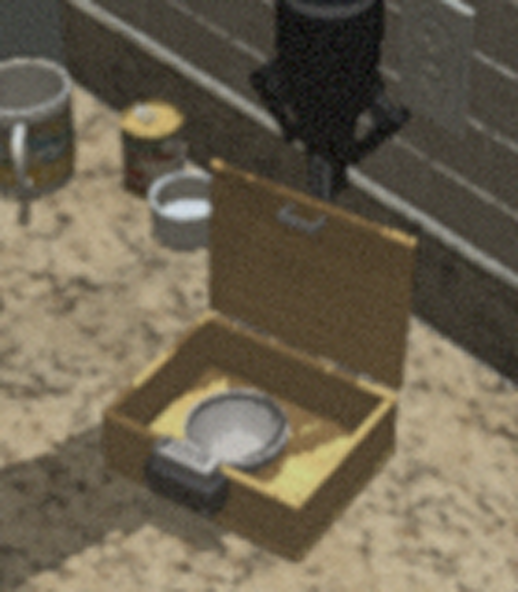

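The lid stands fully open and the force has dropped to about 0. I raise the arm and look at both covers.

Run:
```python
from h import *
R=down(psi-np.pi/2)
p=r.get_obs()['ee_pos']
r.move_straight([p[0],p[1],.29],speed=.2)
r.goto([.40,-.16,.30],R)
r.open_jaws()
cal=optics.calibration('wrist'); im=optics.camera('wrist'); save('w2',im); np.save('w2cal.npy',cal,allow_pickle=True)
save('t2',optics.camera('top'),(270,140,470,260),4)
o=r.get_obs();print(o['time'],o['ee_pos'],o['grip_width'])
```

```text
15.1583 [ 0.3999915  -0.16003436  0.30003865] 0.08556949890688324
```

View pics/w2.png

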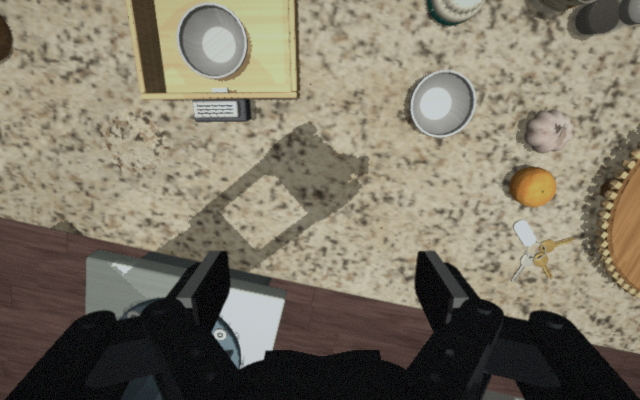

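View pics/t2.png

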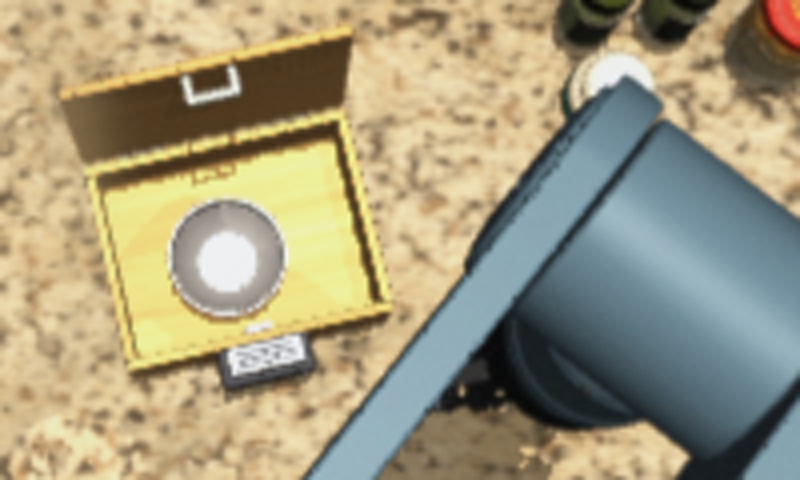

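Run:
```python
from h import *
im=cv2.imread('pics/w2.png')[:,:,::-1]
a=cv2.resize(im[0:90,170:255],None,fx=4.5,fy=4.5,interpolation=cv2.INTER_CUBIC)
b=cv2.resize(im[60:150,400:485],None,fx=4.5,fy=4.5,interpolation=cv2.INTER_CUBIC)
save('w2c',np.hstack([a,b]))
print('in top',onz(optics.calibration('top'),[326.6,204.4],.038))
```

```text
in top [[ 0.49609912 -0.00477393  0.038     ]]
```

View pics/w2c.png

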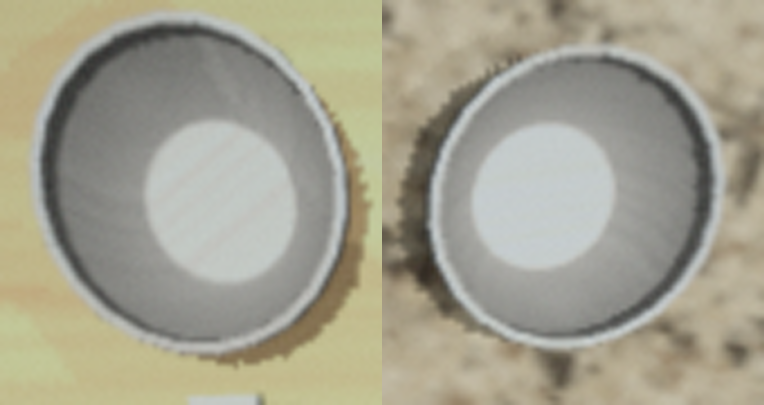

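Run:
```python
from h import *
cal=np.load('w2cal.npy',allow_pickle=True).item()
for c,o,z in(([[32,170],[348,200],[165,12],[215,354],[75,58],[300,72],[88,293],[312,305]],(170,0),.038),([[48,200],[340,175],[208,45],[173,350],[93,95],[308,90],[73,295],[316,263]],(400,60),.032)):
    P=onz(cal,np.array(c)/4.5+o,z); M=np.c_[2*P[:,:2],np.ones(8)]; s=np.linalg.lstsq(M,(P[:,:2]**2).sum(1),rcond=None)[0]
    print(s[:2],np.sqrt(s[2]+s[:2]@s[:2]),np.linalg.norm(P[:,:2]-s[:2],axis=1).round(4))
    if z==.038: d=np.r_[s[:2],0]-(E0+.07*bx); print('in box frame',d@bx,d@by)
    e=cv2.fitEllipse((np.array(c)/4.5+o).astype(np.float32));print(onz(cal,e[0],z))
```

```text
[ 0.49851177 -0.00505125] 0.040362949633297625 [0.0411 0.0402 0.0405 0.0408 0.0403 0.0401 0.0392 0.0407]
in box frame -0.008003968330231764 0.008195563287714418
[[ 0.49967473 -0.00482592  0.038     ]]
[ 0.4962948 -0.2907614] 0.04045492492825435 [0.0401 0.0405 0.0404 0.041  0.0408 0.0405 0.0402 0.0401]
[[ 0.49740189 -0.29041892  0.032     ]]
```

cover_in is at (0.498,-0.005), which is (-8,+8) mm from the box centre. cover_out is at (0.496,-0.291). Both rims measure about 81 mm across, against 82 nominal. I pinch the rim at box azimuth -58°, so the outer finger has room to open towards the rear-right corner and the camera faces away from the lid.

```bash
cat >> h.py <<'E'
az=psi-np.radians(58); d=np.array([np.cos(az),np.sin(az),0]); Rg=down(az+np.pi)
CI=np.array([.498,-.005,0]); CO=np.array([.4963,-.2912,0])
def st(t=''): o=r.get_obs(); print(t,round(o['time'],2),o['ee_pos'].round(4),o['force'].round(2),round(o['grip_width'],4)); return o
E
python3 - <<'E'
from h import *
g=CO+d*.039
for p in (g+[0,0,.14],g+[0,0,.021],CI+d*.039+[0,0,.14],CI+d*.039+[0,0,.04]): print(solve_ik(p,Rg))
w1=np.load('w2cal.npy',allow_pickle=True).item()
print('jar,garlic',onz(w1,[[457,5],[547,131]],.03))
r.goto(g+[0,0,.14],Rg); st()
save('w3',optics.camera('wrist'));
E
```

```text
[-7.38921254e-01  3.56310831e-01  1.58317474e+00 -4.44089210e-16
  1.20210708e+00 -3.11082371e+00]
[-7.38921254e-01  5.21732612e-01  1.62886732e+00 -4.44089210e-16
  9.90992721e-01 -3.11082371e+00]
[-2.86466374e-01  1.77524494e-01  1.80856870e+00 -4.44089210e-16
  1.15549946e+00 -2.65836883e+00]
[-2.86466374e-01  3.35602970e-01  1.85444703e+00 -4.44089210e-16
  9.51542654e-01 -2.65836883e+00]
jar,garlic [[ 0.60522283 -0.2691066   0.03      ]
 [ 0.49862712 -0.43350964  0.03      ]]
 18.32 [ 0.5244 -0.3183  0.1402] [-0.09  0.3   1.03] 0.085
```

View pics/w3.png

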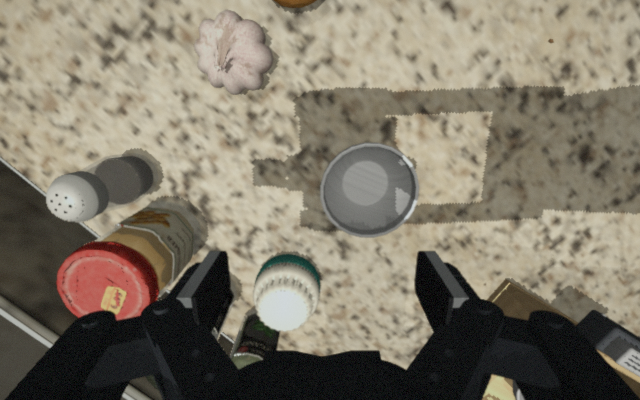

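Run:
```python
from h import *
cal=optics.calibration('wrist')
P=onz(cal,[[321,190],[418,190],[369.5,142],[369.5,237]],.032); print(P.mean(0),np.linalg.norm(P[0]-P[1]),np.linalg.norm(P[2]-P[3]))
```

```text
[ 0.4958915  -0.29117615  0.032     ] 0.07952804648524768 0.08148990592250578
```

This third view confirms cover_out at (0.496,-0.291). I go down and pinch it.

Run:
```python
from h import *
g=CO+d*.039
r.move_straight(g+[0,0,.06],speed=.12)
print(r.move_straight(g+[0,0,.021],speed=.06,contact_N=6)); st()
r.grab(60); st('grip')
save('w4',optics.camera('wrist'))
r.move_straight(g+[0,0,.05],speed=.06); st('lift')
r.move_straight(g+[0,0,.14],speed=.12); st('lift')
save('w5',optics.camera('wrist')); save('s6',optics.camera('scene'),(300,150,450,300),4)
```

```text
False
 19.98 [ 0.5245 -0.3185  0.0211] [ 0.47  0.25 -0.64] 0.0854
grip 20.73 [ 0.5245 -0.3183  0.0215] [-0.41  1.35  3.96] 0.0028
lift 21.41 [ 0.5243 -0.3184  0.0501] [-0.62 -0.43 -1.15] 0.002
lift 22.31 [ 0.5238 -0.3179  0.1391] [ 0.19  0.89 -1.16] 0.002
```

View pics/w5.png

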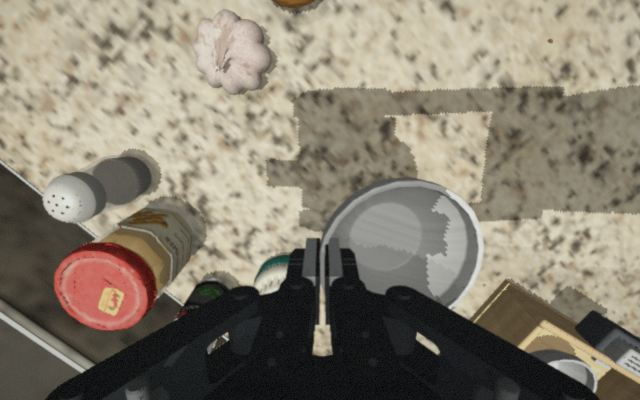

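View pics/s6.png

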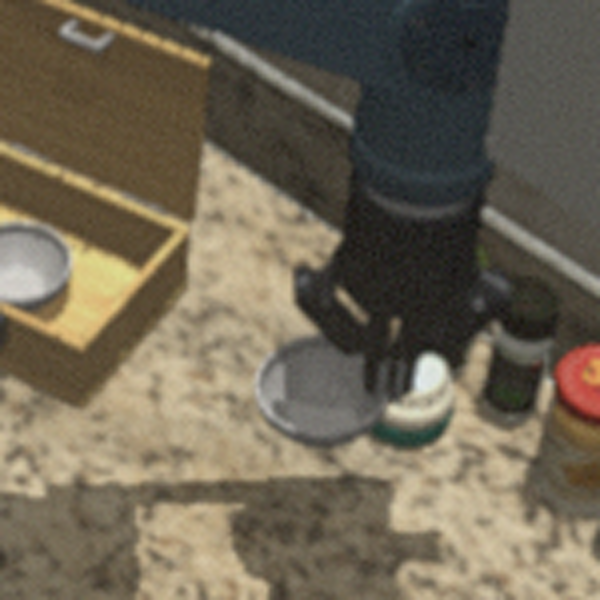

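Run:
```python
from h import *
im=cv2.imread('pics/w5.png')[:,:,::-1]; save('w5c',im,(315,170,495,320),4.2)
```

```text
(no output)
```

View pics/w5c.png

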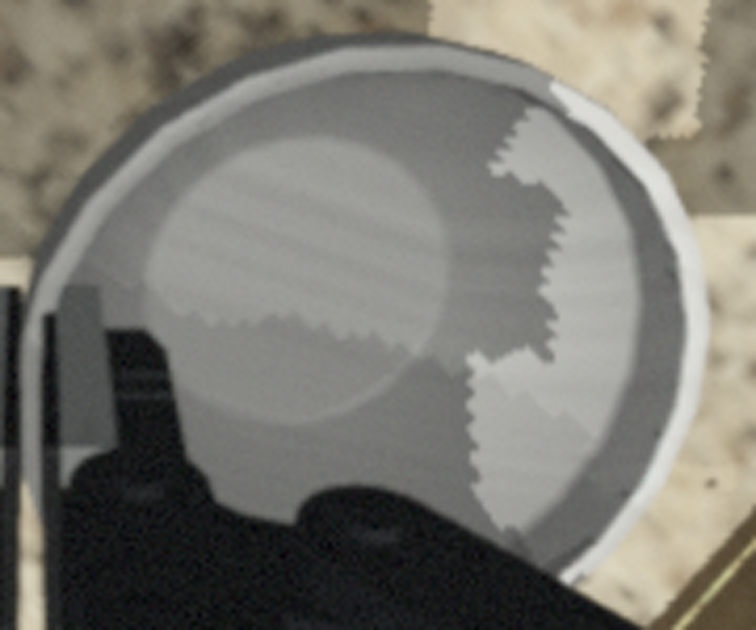

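Run:
```python
from h import *
cal=optics.calibration('wrist'); o=st()
def fit(c,z):
    P=onz(cal,np.array(c)/4.2+[315,170],z); s=np.linalg.lstsq(np.c_[2*P[:,:2],np.ones(len(P))],(P[:,:2]**2).sum(1),rcond=None)[0]
    return s[:2],np.sqrt(s[2]+s[:2]@s[:2]),(np.linalg.norm(P[:,:2]-s[:2],axis=1)*1e3).round(1)
rim=[(25,330),(60,230),(115,155),(200,92),(300,55),(400,44),(480,55),(550,80),(625,135),(680,210),(710,310),(695,400),(660,480),(575,580)]
cr=[(145,270),(448,270),(190,180),(300,137),(405,180),(405,370),(300,423),(195,370)]
zr=o['ee_pos'][2]+.011
a,b=fit(rim,zr),fit(cr,zr-.029); print(a,b,sep='\n'); print('tilt off mm',(b[0]-a[0])*1e3,'along d',(b[0]-a[0])@d[:2]*1e3,'perp',(b[0]-a[0])@[-d[1],d[0]]*1e3)
print('ctr rel tcp along d',(a[0]-o['ee_pos'][:2])@d[:2],(a[0]-o['ee_pos'][:2])@[-d[1],d[0]])
# reference tilt bias check: same on level cover in w3?
```

```text
22.41 [ 0.5236 -0.3178  0.1386] [ 0.38 -0.49 -1.43] 0.002
(array([ 0.49448572, -0.29454482]), np.float64(0.03778501622855916), array([37.6, 37.7, 37.9, 37.9, 37.7, 37.8, 37.7, 37.8, 37.7, 37.8, 38.2,
       37.5, 37.5, 38.1]))
(array([ 0.4972825 , -0.29383496]), np.float64(0.019915303416111363), array([20.1, 19.7, 20.5, 20.2, 19.3, 20. , 21. , 18.3]))
tilt off mm [2.79678496 0.70986022] along d 1.5144440186094714 perp 2.4560877365319147
ctr rel tcp along d -0.03708597430494954 -0.003620185906541995
```

Run:
```python
from h import *
cal=optics.calibration('wrist'); sc=optics.calibration('scene')
o=r.get_obs()
C,_=ray(cal,[0,0]); print('cam',C)
for z in (.150,.145,.140,.135,.130):
    rim=np.array([(25,330),(60,230),(115,155),(200,92),(300,55),(400,44),(480,55),(550,80),(625,135),(680,210),(710,310),(695,400),(660,480),(575,580)])/4.2+[315,170]
    P=onz(cal,rim,z); s=np.linalg.lstsq(np.c_[2*P[:,:2],np.ones(len(P))],(P[:,:2]**2).sum(1),rcond=None)[0]
    R_=np.sqrt(s[2]+s[:2]@s[:2])
    t=np.linspace(0,2*np.pi,60); ring=np.c_[s[0]+.041*np.cos(t),s[1]+.041*np.sin(t),0*t+z]
    q=(proj(sc,ring)-[300,150])*4
    print(z,s[:2].round(4),R_.round(4),'along d',round((s[:2]-o['ee_pos'][:2])@d[:2],4),'scene bbox',q.min(0).round(),q.max(0).round())
print('tip px in s6',(proj(sc,o['ee_pos'])-[300,150])*4)
```

```text
cam [ 0.46998094 -0.37316209  0.28165461]
0.15 [ 0.4944 -0.2948] 0.0377 along d -0.037 scene bbox [256. 332.] [394. 435.]
0.145 [ 0.4953 -0.2918] 0.0391 along d -0.0384 scene bbox [253. 335.] [390. 437.]
0.14 [ 0.4963 -0.2888] 0.0405 along d -0.0398 scene bbox [250. 337.] [386. 439.]
0.135 [ 0.4972 -0.2858] 0.042 along d -0.0412 scene bbox [247. 339.] [383. 441.]
0.13 [ 0.4981 -0.2829] 0.0434 along d -0.0426 scene bbox [244. 341.] [379. 442.]
tip px in s6 [[384.20045581 391.60727984]]
```

View pics/w4.png

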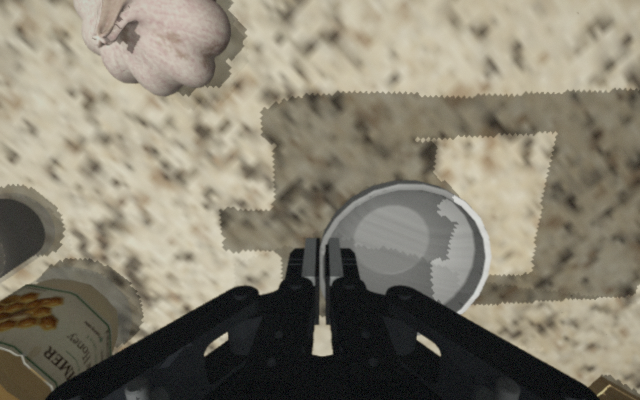

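Run:
```python
from h import *
im=cv2.imread('pics/w4.png')[:,:,::-1]; save('w4c',im,(315,170,495,320),4.2)
```

```text
(no output)
```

View pics/w4c.png

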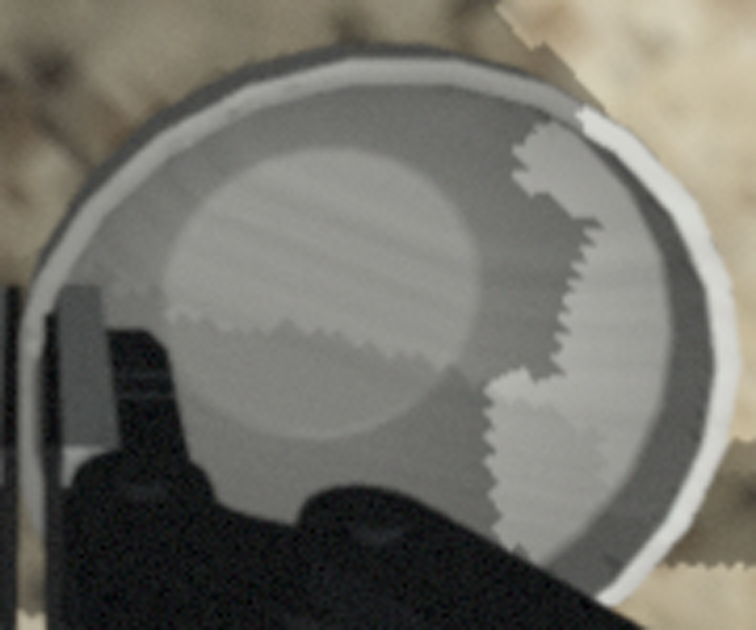

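Run:
```python
from h import *
cal0=optics.calibration('wrist'); o=r.get_obs()
Rm=cv2.Rodrigues(cal0['rvec'])[0]
def cir(P): 
    s=np.linalg.lstsq(np.c_[2*P[:,:2],np.ones(len(P))],(P[:,:2]**2).sum(1),rcond=None)[0]; return s[:2],np.sqrt(s[2]+s[:2]@s[:2])
dp=np.array([-.0714,.0638,0]);n=np.array([-d[1],d[0]])
rim4=[(18,330),(55,240),(115,165),(200,103),(300,65),(400,53),(480,65),(560,95),(640,150),(700,225),(735,300),(738,380),(700,490),(610,603)]
rim5=[(25,330),(60,230),(115,155),(200,92),(300,55),(400,44),(480,55),(550,80),(625,135),(680,210),(710,310),(695,400),(660,480),(575,580)]
cr4=[(163,285),(480,285),(322,148),(322,437)]
cr5=[(145,270),(448,270),(297,137),(297,423)]
for name,tcp,rim,cr in(('w4',np.array([.5245,-.3183,.0215]),rim4,cr4),('w5',o['ee_pos'],rim5,cr5)):
    cal=dict(cal0); cal['tvec']=cal0['tvec']-Rm@(tcp-o['ee_pos'])
    zr=tcp[2]+.0105
    a,b=cir(onz(cal,np.array(rim)/4.2+[315,170],zr)),cir(onz(cal,np.array(cr)/4.2+[315,170],zr-.029))
    print(name,(a[0]-tcp[:2])@d[:2],(a[0]-tcp[:2])@n,a[1],'crown',(b[0]-tcp[:2])@d[:2],(b[0]-tcp[:2])@n,b[1])
```

```text
w4 -0.038239091953827006 0.0005271932105167729 0.040558371734088675 crown -0.03892671137739637 0.001331489052556624 0.02102672619609446
w5 -0.03722651998370285 -0.003341806583629276 0.03792810589473211 crown -0.035489674555105606 -0.0004748115405682815 0.020363764678403805
```

The pinch let the cover sag: against the table view its centre is about 5–8 mm lower and it tilts by about 0.1 rad. I set it back on the worktop to level it, grip harder and lift slowly.

Run:
```python
from h import *
g=CO+d*.039
r.move_straight(g+[0,0,.045],speed=.12)
r.move_straight(g+[0,0,.0205],speed=.03); st('down')
r.grab(120); st('grip')
save('w6',optics.camera('wrist'),(315,170,495,320),4.2)
r.move_straight(g+[0,0,.05],speed=.05); st('lift')
r.move_straight(g+[0,0,.10],speed=.1); st('lift')
save('w7',optics.camera('wrist'),(315,170,495,320),4.2)
```

```text
down 24.32 [ 0.5255 -0.3195  0.0218] [ 1.64 -1.09  5.51] 0.0023
grip 24.53 [ 0.5254 -0.3195  0.0218] [ 1.29 -1.13  6.33] 0.0018
lift 25.32 [ 0.5241 -0.3182  0.0499] [ 0.84  0.5  -1.14] 0.0016
lift 25.98 [ 0.5241 -0.3182  0.0999] [-0.54  0.74 -0.77] 0.0017
```

View pics/w6.png

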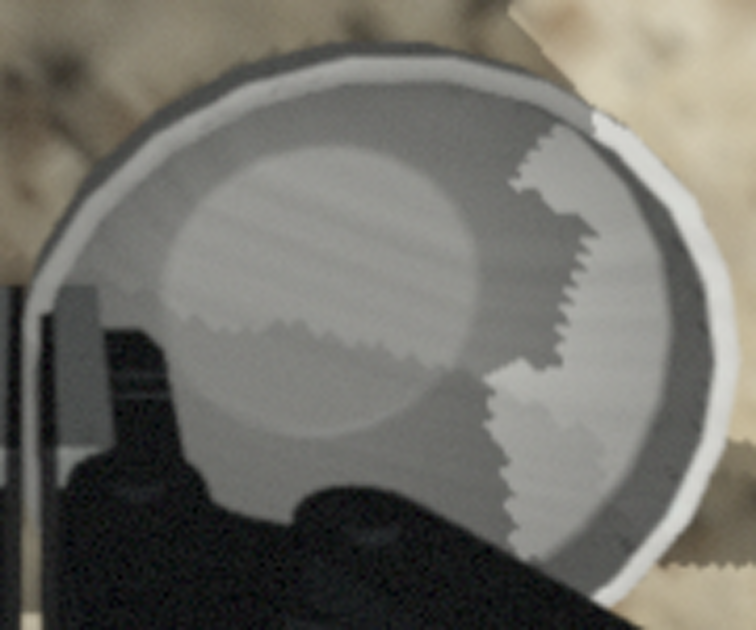

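View pics/w7.png

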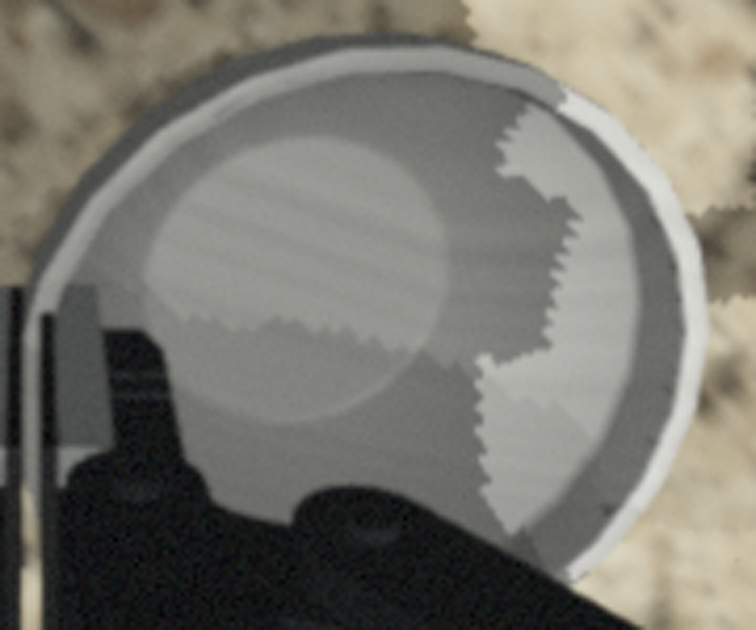

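The sag is repeatable and does not depend on grip force; it comes from the sloped wall and levels out under support. I lean the tool 0.08 rad to offset it, go over the box, and look before lowering.

```bash
cat >> h.py <<'E'
az2=psi-np.radians(60); d2=np.array([np.cos(az2),np.sin(az2),0]); n2=np.array([-d2[1],d2[0],0])
Rp=cv2.Rodrigues(n2*.08)[0]@down(az2+np.pi)
PL=CI+d2*.0385
E
python3 - <<'E'
from h import *
g=CO+d*.039
r.move_straight(g+[0,0,.17],speed=.15)
for z in (.17,.12,.04): print(solve_ik(PL+[0,0,z],Rp))
r.move_straight(PL+[0,-.12,.17],frame=Rp,speed=.15); st()
r.move_straight(PL+[0,0,.17],speed=.12); st()
r.move_straight(PL+[0,0,.10],speed=.08); st()
save('w8',optics.camera('wrist')); save('s8',optics.camera('scene'),(230,100,400,260),3.7); save('t8',optics.camera('top'),(270,120,430,260),4)
E
```

```text
[-0.3119071   0.17870724  1.74209792  0.03933324  1.29151133 -2.66108489]
[-0.3119071   0.24380079  1.77695628  0.04070056  1.19163928 -2.66530877]
[-0.3119071   0.36992014  1.80888799  0.04400731  1.03372916 -2.67276246]
 27.89 [ 0.5247 -0.1535  0.17  ] [-0.09  0.23 -0.61] 0.0018
 29.04 [ 0.5248 -0.0333  0.17  ] [ 0.3   0.29 -0.17] 0.0015
 30.07 [ 0.5252 -0.0329  0.1005] [ 0.07  0.02 -1.2 ] 0.0015
```

View pics/w8.png

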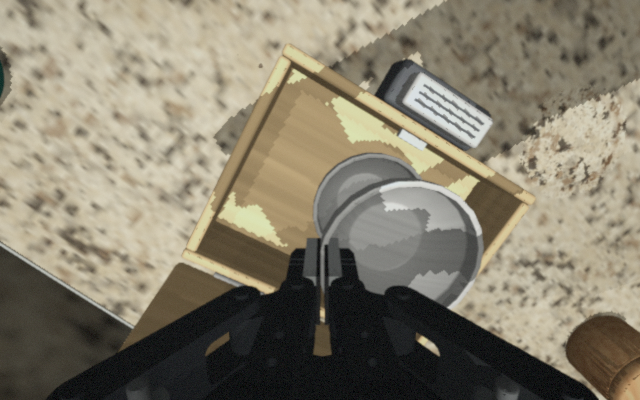

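View pics/s8.png

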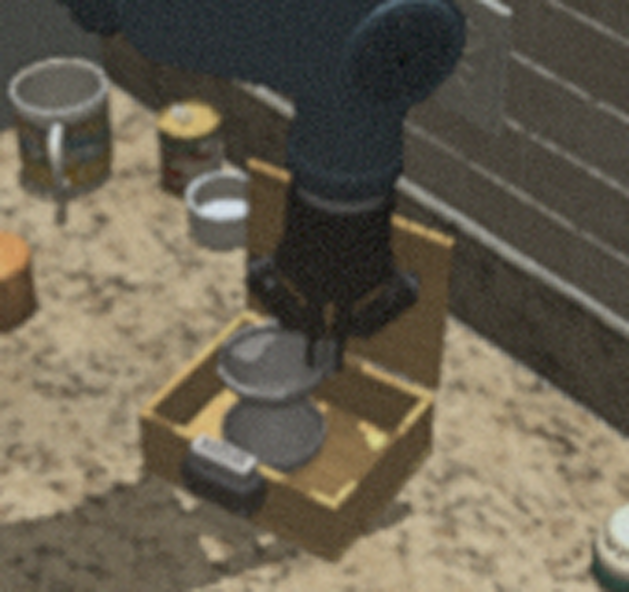

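View pics/t8.png

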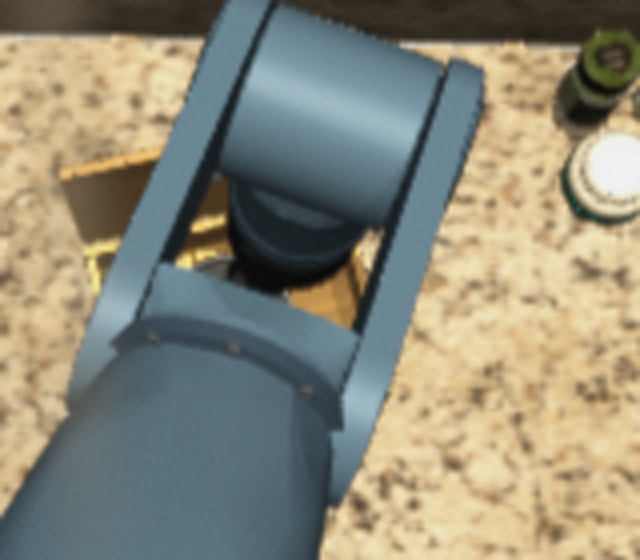

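Run:
```python
from h import *
im=cv2.imread('pics/s8.png'); cv2.imwrite('pics/s8c.png',cv2.resize(im[300:490,180:370],None,fx=3,fy=3))
sc=optics.calibration('scene')
for z in(.100,.108): print(z,onz(sc,np.array([278,361])/3.7+[230,100],z))
print(onz(sc,np.array([275,430])/3.7+[230,100],.038), PL-d2*.0385)
```

```text
0.1 [[ 0.50659177 -0.00415619  0.1       ]]
0.108 [[ 0.50100513 -0.01081817  0.108     ]]
[[ 0.49700571 -0.00969189  0.038     ]] [ 0.498 -0.005  0.   ]
```

View pics/s8c.png

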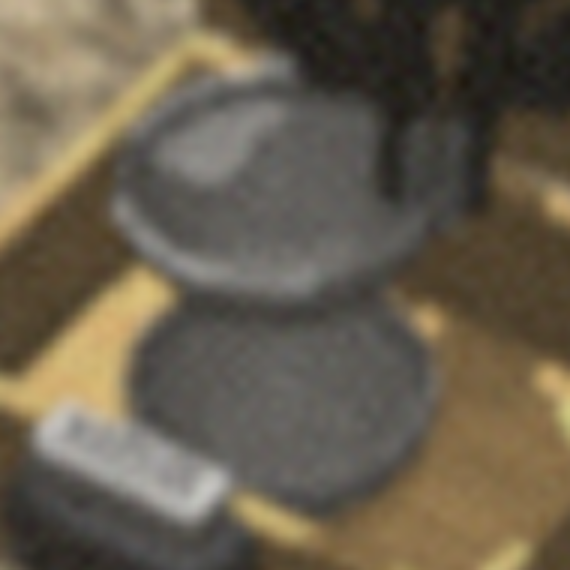

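The two covers agree within about 4 mm in the scene view, so I lower with contact sensing.

Run:
```python
from h import *
r.move_straight(PL+[0,0,.060],speed=.06); st()
print(r.move_straight(PL+[0,0,.039],speed=.02,contact_N=4)); st()
r.wait(.1); st()
save('w9',optics.camera('wrist')); save('s9',optics.camera('scene'),(230,100,400,260),3.7)
```

```text
31.03 [ 0.5249 -0.0328  0.0601] [-0.69 -0.35 -0.25] 0.002
True
 31.89 [ 0.5249 -0.0327  0.0415] [-0.19  0.04  4.3 ] 0.0015
 31.99 [ 0.5248 -0.0327  0.0415] [1.18 0.11 4.08] 0.0017
```

View pics/w9.png

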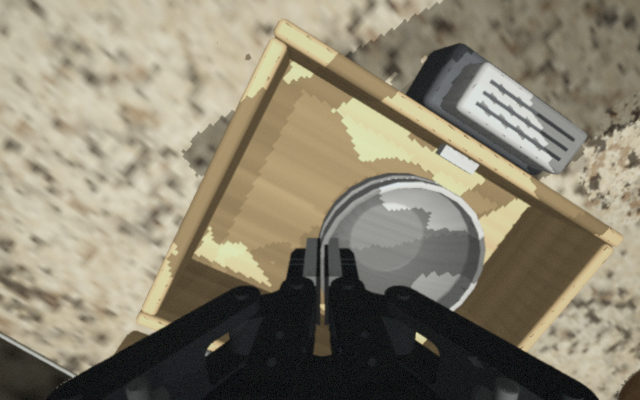

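View pics/s9.png

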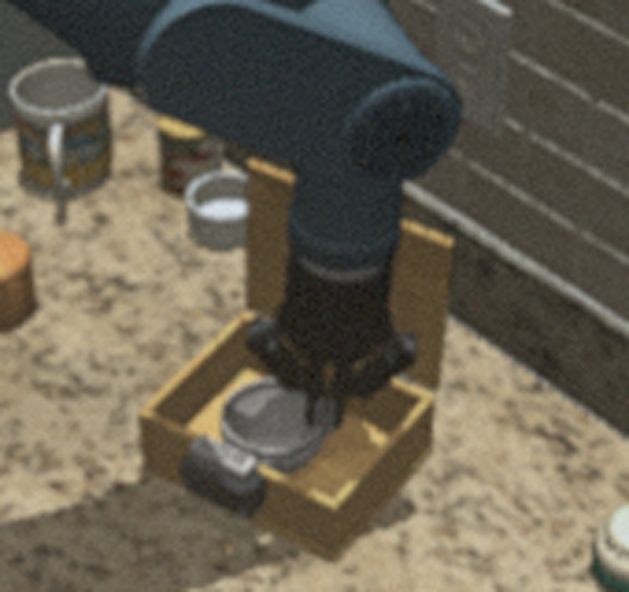

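Contact came at TCP z 0.0415, against 0.041 expected when nested. I release.

Run:
```python
from h import *
r.open_jaws(); st('open')
save('w10',optics.camera('wrist'))
p=r.get_obs()['ee_pos']; R=r.get_obs()['eef_rot']
r.wait(.1); st()
```

```text
open 32.87 [ 0.5241 -0.0325  0.041 ] [-0.62 -0.13  0.03] 0.085
 33.02 [ 0.5241 -0.0325  0.041 ] [ 0.67 -0.79  0.17] 0.0851
```

View pics/w10.png

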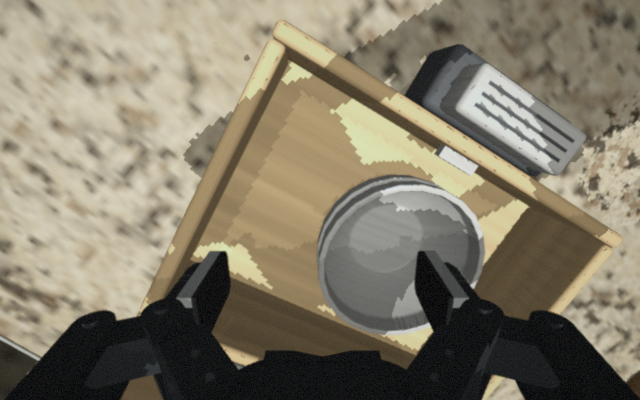

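The jaws opened fully and freely, with force about 0, and the covers look cupped. I retreat straight up and check.

Run:
```python
from h import *
p=r.get_obs()['ee_pos']
r.move_straight(p+[0,0,.06],speed=.08); st()
r.move_straight(p+[0,0,.20],speed=.15); st()
r.goto([.40,-.16,.30],down(psi-np.pi/2)); st()
cal=optics.calibration('wrist'); im=optics.camera('wrist'); np.save('w11cal.npy',cal,allow_pickle=True); cv2.imwrite('pics/w11full.png',im[:,:,::-1])
save('w11',im,(120,0,310,120),4.2); save('t11',optics.camera('top'),(190,120,390,260),4); save('s11',optics.camera('scene'),(200,100,380,260),4)
```

```text
33.92 [ 0.5238 -0.0324  0.1006] [-0.33  0.29 -0.03] 0.0853
 35.0 [ 0.5235 -0.0323  0.2398] [-0.38  0.61 -0.24] 0.0854
 37.8 [ 0.4    -0.1599  0.2999] [-0.37 -1.28 -0.61] 0.0856
```

View pics/w11.png

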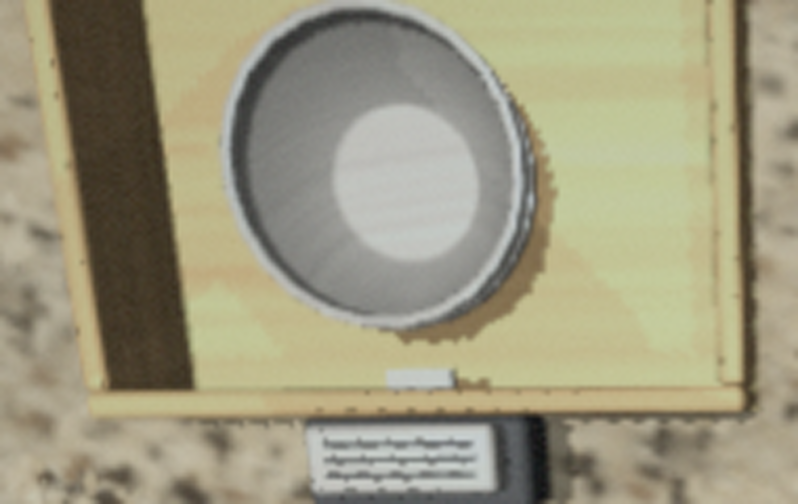

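View pics/t11.png

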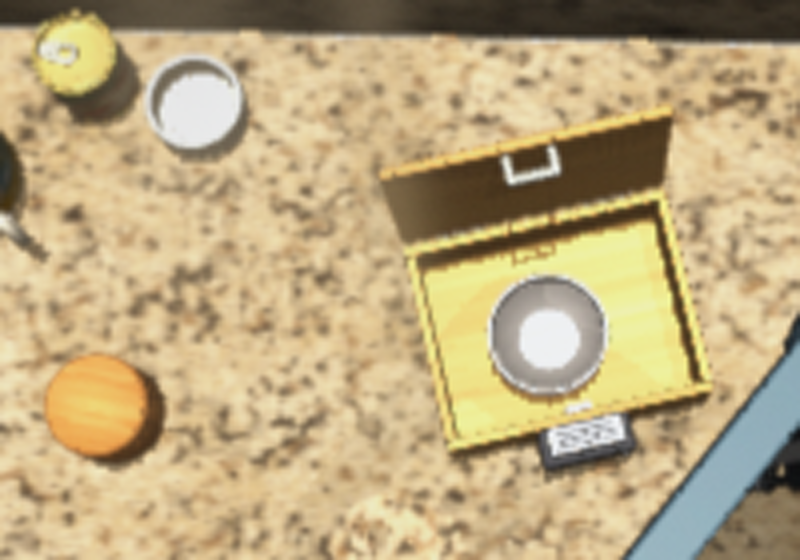

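View pics/s11.png

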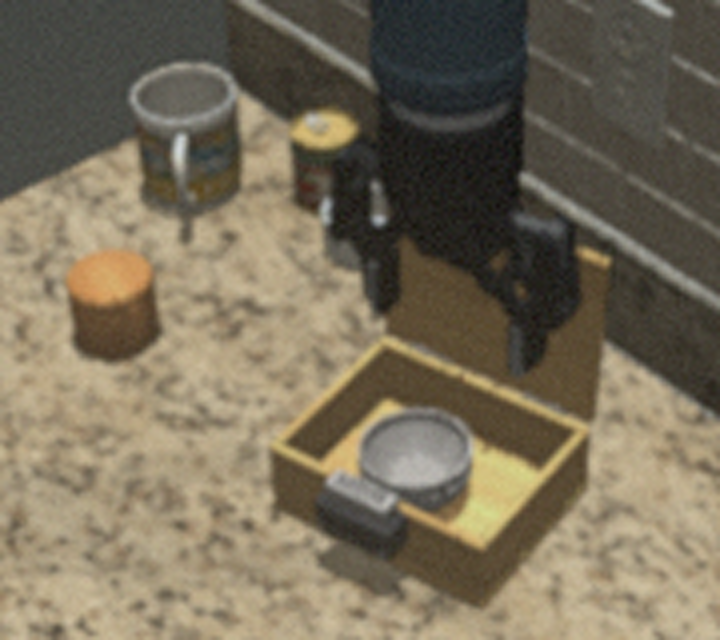

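Run:
```python
from h import *
cal=np.load('w11cal.npy',allow_pickle=True).item()
def cir(c,z):
    P=onz(cal,np.array(c)/4.2+[120,0],z); s=np.linalg.lstsq(np.c_[2*P[:,:2],np.ones(len(P))],(P[:,:2]**2).sum(1),rcond=None)[0]; return s[:2].round(4),np.sqrt(s[2]+s[:2]@s[:2]).round(4)
rim=[(222,145),(528,190),(350,3),(400,328),(262,47),(478,62),(275,272),(500,272)]
cr=[(333,175),(479,190),(395,103),(415,261),(350,127),(460,140),(362,240),(458,240)]
print('rim',cir(rim,.052),'crown',cir(cr,.023))
tc=optics.calibration('top')
print('top rim centre',onz(tc,np.array([548,335])/4+[190,120],.052),'before (top): .4961,-.0048')
```

```text
rim (array([ 0.4977, -0.006 ]), np.float64(0.04)) crown (array([ 0.4982, -0.0047]), np.float64(0.0207))
top rim centre [[ 0.49570572 -0.00587837  0.052     ]] before (top): .4961,-.0048
```

Run:
```python
from h import *
from station import job
st(); job.finish_job()
```

```text
37.95 [ 0.4    -0.1599  0.2999] [ 0.99 -0.76 -0.31] 0.0851
the job is handed in; nothing more can be done
```

The lid is fully open and the outer cover sits cupped inside the one in the keeper. I handed the job in at 38 s of the 64 s allowed; it reports no verdict.

**Lid:** I pressed the catch with the closed fingers bridging the key and the lid's edge. The lid then rose under the finger along its arc in about 7 s, until it stood at its stop.

**Cover:** I pinched the worktop cover by its rim, lowered it into the other until contact, then opened the jaws and backed away. Contact came at tool height 0.0415 m, against about 0.041 m expected when nested.

**Last checks:**
- **Centring:** the placed cover's rim centre is within about 1–2 mm of where I had measured the lower cover. The limit is 8 mm.
- **Level:** its rim and crown centres agree within 1.4 mm, so its tilt is at most about 0.05 rad. I did not measure the lower cover's tilt, since the upper one hides most of it.
- **Other items:** the last pictures show the lid open, and the salt cellar and ramekin look untouched. I never identified the kitchen timer for certain. I did not measure any of the three before and after, but I felt no unexpected contact.
- **Robot:** the gripper is clear, touching nothing.

**What disagreed:** on the first lift the cover sagged in the pinch by about 0.1 rad. I set it back on the worktop and gripped harder, but it sagged the same, so I leaned the tool 0.08 rad to compensate. The cover settled level once it was in.

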